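# Click the rack stop into its notch

### The job

On the shaker platform, gently push the sliding rack stop along its rail towards the tube rack with closed fingertips, until its spring pin drops into the notch between the two cross pins of the rack's index plate. Do not run past the notch and do not pull up the pin's knob or grip the stop hard; leave the stop seated there, let go, and leave the jar, screwdriver and bottle where they are.

Things in the scene. Friction and masses are not known exactly. Their poses are not given: they have to be found in the camera images.
- platform: Fixed perforated aluminium plate, 320 (x) x 580 (y) x 16 mm; origin at the centre of its underside; place and yaw vary. A steel rail 20 mm wide, 14 mm high, 460 mm long runs on its top face along the platform's y axis at x = -50 mm (rail's top 30 mm above the bench).
- stop: The sliding stop, captive on the rail, pushed to its +y (to the rack) by 110 to 240 mm. Origin on the platform's top face under the pin. Aluminium saddle block over the rail, 50 (x) x 40 (y) mm, centred at x = -50 mm, 4 to 60 mm above the plate; an arm at its +x side carries the pin at x = 0 and a steel bar to x = +70 mm. 0.25 to 0.5 kg, rail friction 2 N; stays where it is left.
- push_face (a point): Middle of the upright flat face of the saddle block on its -y side, the face to push on: 50 mm wide; this point is 40 mm above the platform's top face, 26 mm above the rail's top. The face spans 36 mm below to 20 mm above it, but the rail fills the lowest part: pushing fingers are over the rail.
- pin_axis (a point): Point on the stop: the pin's axis at the level of the platform's top face. It must come to notch.
- pin (a joint): Height in m of the spring pin in the stop: 0 = down (free), about 0.0045 = riding over a cross pin, 0 to 0.0005 = seated in the notch. Its spring presses down with 7 N at 0 plus 0.5 N per mm. Below the arm it has a 10 mm round steel foot, above it a black knob 20 mm wide, 20 mm high (top 57 mm above the platform's top face).
- notch (a point): The notch, midway between the two cross pins of the index plate, at the level of the platform's top face. The cross pins are 10 mm steel rods lying along x at y = -8 and +8 mm from here, tops 12.4 mm above the plate. The pin is drawn in by itself from within 4 mm and is over the far cross pin 8 mm past.
- ramp (a point): Point 19 mm before the notch (to -y), at the plate's level, where the index plate's 30 degree ramp to the first cross pin begins to lift the pin. Pushing takes about 2 N on the free rail, 5 to 8 N up the ramp, drops to nothing as the pin falls in over the last 7 mm, and must rise to about 12 N to climb the far cross pin.
- rack: Fixed sheet-metal tube rack with 2 x 4 round holes and capped tubes, 85 (x) x 160 (y) x 85 mm high (tubes 103 mm) on the platform; covers x = 20 to 105 mm, y = 22 to 182 mm from its origin, which is notch. Axes as the platform's; its place along the rail varies. The seated stop's bar ends 12 mm before the rack.
- jar: Loose capped jar, 48 mm wide, 70 mm high, on the platform near the stop's starting end, at its far side; bystander. Origin at the centre of its underside.
- driver: Loose screwdriver, 160 mm long, lying on the platform between rail and robot; bystander. Origin at its middle, underside.
- bottle: Loose bottle, 64 mm wide, 150 mm high, on the bench at the platform's -y side; bystander. Origin at the centre of its underside.

How it is judged:
By the outcome, as a careful person would: the job done as asked, in the order asked, and still so for the second after the job is handed in, with the robot touching nothing.
It also fails if it takes over 56 s, if anything falls off the work surface, if the arm or the gripper's body presses on something with over 40 N, if the wrist force passes 120 N, or if a joint passes its speed limit or range.

### The arm

A 7-joint arm with a two-finger parallel gripper is mounted at the origin on the work surface. World frame = base frame: x ahead of the robot, y to its left, z up, the work surface at z = 0. Lengths are in m, angles in rad, forces in N, time in s.
With the tool pointing down it reaches from about 0.425 to 0.875 m from the base axis. Payload 4.7 kg.
Tool frame: the origin (TCP) lies at the very end of the fingers, on their centre line; the grasp point (between the pads) lies 19 mm behind it; z points along the fingers, y is the line along which they close (so a half turn about z gives the same grasp; the last joint's range is limited). The gripper opens to 87 mm and grips with 3 to 60 N. Pads are 19 mm wide; open, the fingers measure 117 mm over their backs; the gripper's body (75 mm by 190 mm) begins 51 mm behind the grasp point.
Start: joints at [-1.27, 0.321, -0.07, 1.45, 0.023, 1.371, -0.057], TCP at [0.184, 0.623, 0.223] pointing down, gripper open.
Joint ranges: [-2.86, 2.86], [-0.3, 2.09], [-1.38, 1.24], [0.06, 2.45], [-1.56, 4.7], [0.09, 2.05], [-2.69, 2.69]. Speed limits (rad/s): [2.57, 2.57, 3.14, 3.14, 3.14, 3.14, 3.14].

### API

Orientations are given as a rotation vector (axis times angle).
In Python, from bench import ctrl, get_image, job gives the robot as it stands.
- The arm moves only by the shell command python3 -m crank 'ROWS' [FORCE]. ROWS is JSON, a list that holds one entry, the list of rows, each a list of 5 numbers: the shift along the tool's x, y, z in mm, then the turn about the tool's z in rad, then the closure, from -1 (fully open) to 1 (shut), so that 0 is half open. A call has 1 to 10 rows; each row shifts and turns the commanded pose from where the row before left it, along the tool's axes as they then stand; what a row does not reach is not made up. A row lasts 1/12 s, in which the tool goes at most 41.7 mm and 7.16 degrees, less where a joint would pass 70% of its speed; a pose out of reach is approached as far as the arm can. A call with a gripper value outside its range is refused whole. The fingers move at their own pace and stop on an object; FORCE is the grip in N (left out, the last holds). Time passes only in rows, so rows that do not move let the fingers close. It gives the time, the measured TCP pose, the force, the opening and the grip force at its end, in the units of the state.
- ctrl.get_state(): the state, without advancing time (a new reading comes with each control period).
- get_image(name): name is "side" or "top" or "wrist"; returns a dict with "pixels" (480x640x3 uint8, red, green, blue), "fx", "fy", "cx", "cy" (pixels), "T" (4x4, takes a point from camera to world coordinates); the wrist camera has in their place "T_tool_cam" (4x4, takes a point from camera to tool coordinates, whose origin is the TCP and whose axes are the flange's). Camera axes: x right, y down, z forward; pixel columns grow to the right and rows downward; lengths in m; the calibration is good to about 2 mm. A picture is of the moment at which its call begins: read the wrist's pose just before it. There is no depth.
- job.close_job(): hands the job in; it is judged then, once.
The state is a dict: "time": time; "joint_positions": joint angles; "qd": joint speeds; "joint_torque": joint torques, N m; "position": TCP position; "tool_rot": TCP orientation; "ft_force": force on the tool from outside, world axes, zero at the start; "torque": the same for the moment, N m; "grip_width": opening from 0.0 (shut) to 1.0 (fully open); "grip_force": force on a finger pad.
Only numpy, scipy, OpenCV 4.12 (cv2) and the standard library are available. Lean on these libraries where they do the work, as an engineer would, in place of code of your own. Each camera call takes 0.05 s, during which the arm holds its last target. There are 200 camera calls.

## Working session

There is one attempt and no reset: what is moved stays moved. The work goes in short steps, Python scripts to look and compute and a shell command to move; the robot and the scene stay as the last step left them, time stands still between calls to the robot, and variables do not carry over. Pictures are saved under pics/ and viewed, at most 10 in all, crops included, and the job is handed in when it is done.

```bash
mkdir -p pics
python3 - <<'E'
from bench import ctrl,get_image
import cv2,numpy as np
s=ctrl.get_state();print({k:np.round(s[k],3).tolist() for k in s})
for n in("top","side"):
    d=get_image(n);cv2.imwrite(f"pics/{n}0.png",d["pixels"][:,:,::-1]);print(n,d["fx"],d["fy"],d["cx"],d["cy"],np.round(d["T"],4).tolist())
E
```

```text
{'time': 0.0, 'joint_positions': [-1.27, 0.322, -0.07, 1.452, 0.023, 1.371, -0.057], 'qd': [-0.0, 0.0, -0.002, 0.001, -0.002, 0.001, 0.002], 'joint_torque': [0.0, -49.129, -0.404, -31.252, -0.064, 0.044, 0.0], 'position': [0.184, 0.623, 0.221], 'tool_rot': [-0.449, -3.109, 0.003], 'ft_force': [-0.261, -0.371, 0.753], 'torque': [0.021, -0.013, 0.013], 'grip_force': 0.0, 'grip_width': 1.006}
top 534.8464633424406 534.8464633424406 318.5490413436093 247.6473050239351 [[-0.0308, -0.9736, 0.2264, 0.403], [-0.9995, 0.0295, -0.0089, -0.152], [0.002, -0.2265, -0.974, 1.0947], [0.0, 0.0, 0.0, 1.0]]
side 463.76549490914954 463.76549490914954 323.980128422706 237.97085969768395 [[-0.7259, -0.5085, 0.4631, 0.1658], [-0.6877, 0.5249, -0.5016, 0.3809], [0.012, -0.6826, -0.7307, 0.8299], [0.0, 0.0, 0.0, 1.0]]
```

View pics/top0.png

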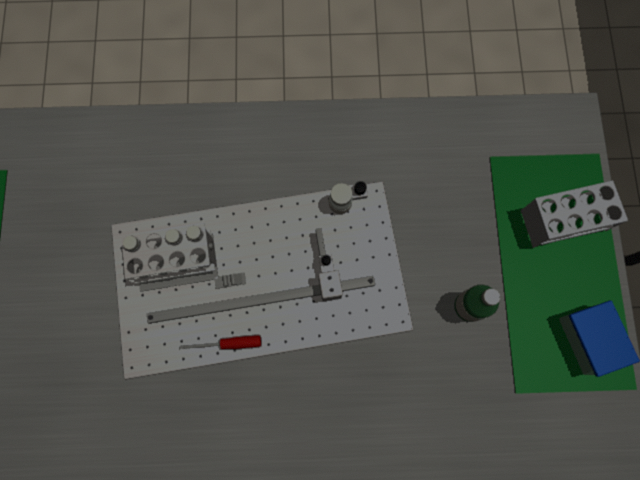

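View pics/side0.png

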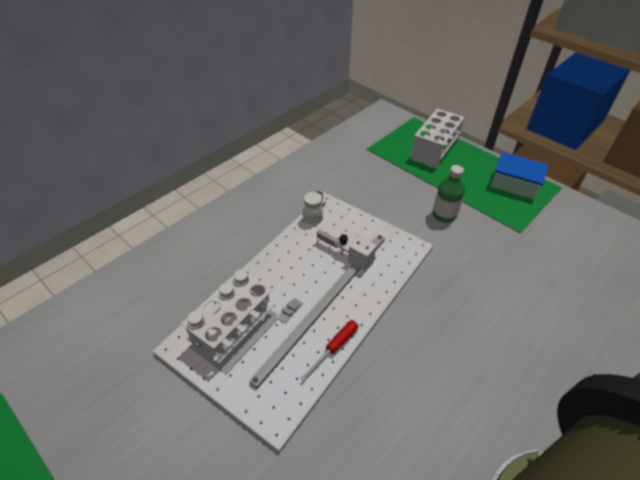

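The top view shows the platform with corners at about (113,224), (383,184), (410,330) and (126,375). The stop's block is near (331,285), its knob near (326,260), and the index plate near (230,281). The bottle is at (480,300). The side view agrees with this. Next I'll fit the platform and zoom in.

```bash
cat > h.py <<'E'
import numpy as np
def ray(d,u,v,z,T=None):
    T=d["T"] if T is None else T
    r=T[:3,:3]@np.array([(u-d["cx"])/d["fx"],(v-d["cy"])/d["fy"],1]); o=T[:3,3]
    return o+r*(z-o[2])/r[2]
def proj(d,p,T=None):
    T=d["T"] if T is None else T
    q=T[:3,:3].T@(np.asarray(p)-T[:3,3]); return q[0]/q[2]*d["fx"]+d["cx"],q[1]/q[2]*d["fy"]+d["cy"]
E
python3 - <<'E'
from bench import get_image
from h import *
import cv2
d=get_image("top");im=d["pixels"];d["T"]=np.array(d["T"])
g=im.min(2);roi=np.zeros_like(g);roi[160:395,100:425]=g[160:395,100:425]
print("levels",g[350,150],g[400,300],g[220,280])
_,m=cv2.threshold(roi,0,255,cv2.THRESH_OTSU) if 0 else cv2.threshold(roi,110,255,0)
m=cv2.morphologyEx(m,cv2.MORPH_CLOSE,np.ones((7,7)))
c=max(cv2.findContours(m,0,2)[0],key=cv2.contourArea)
a=cv2.approxPolyDP(cv2.convexHull(c),6,True)[:,0];print(a.tolist())
for p in a: print(np.round(ray(d,*p,.016),4))
crop=im[210:330,200:400][:,:,::-1];cv2.imwrite("pics/top_c.png",cv2.resize(crop,None,fx=4,fy=4,interpolation=2))
E
```

```text
levels 112 75 116
[[381, 182], [410, 329], [125, 373], [113, 226]]
[ 0.7933 -0.2994  0.016 ]
[ 0.4812 -0.3396  0.016 ]
[0.4128 0.2255 0.016 ]
[0.7131 0.2658 0.016 ]
```

View pics/top_c.png

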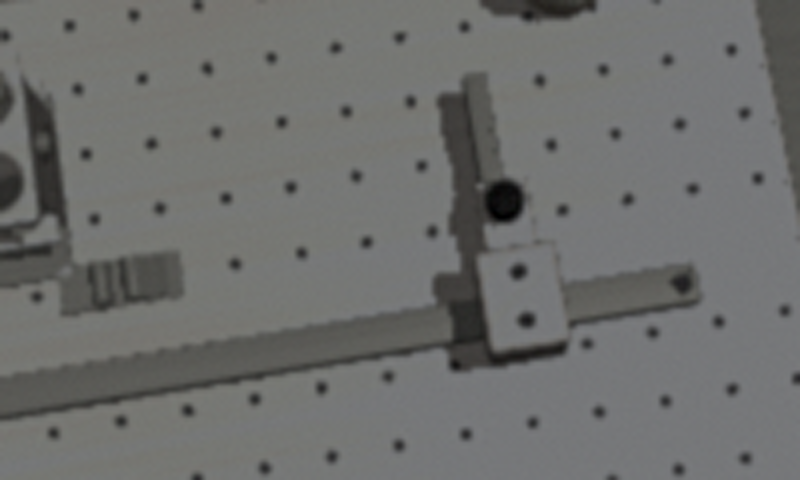

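Run:
```python
from bench import get_image,ctrl
from h import *
d=get_image("top");d["T"]=np.array(d["T"])
f=lambda cu,cv,z: ray(d,200+(cu-1.5)/4,210+(cv-1.5)/4,z)
s1=f(682,284,.030);s2=ray(d,151,317,.030);y=(s2-s1)[:2];L=np.linalg.norm(y);y/=L;x=np.array([y[1],-y[0]])
print("screws",s1,s2,L,"yaw",np.arctan2(-y[0],y[1]))
o=s1[:2]  # rail centre ref
P=lambda n,p:print(n,np.round(p,4),"along,across rail",np.round([(p[:2]-o)@y,(p[:2]-o)@x],4))
P("knob",f(503,201,.073))
for c in((478,258),(552,243),(567,347),(493,357)):P("top",f(*c,.076))
for u,v in((62,290),(97,284),(125,279),(182,272)):P("idx",f(u,v,.026))
P("bottle cap",ray(d,491,297,.15));P("bottle base",ray(d,464,305,0));P("jar",ray(d,341,192,.086))
w=get_image("wrist");print(np.round(w["T_tool_cam"],3).tolist(),w["fx"],w["cx"],w["cy"])
```

```text
screws [ 0.5791187  -0.26354549  0.03      ] [0.51942721 0.17462872 0.03      ] 0.4422213455647675 yaw 0.13539432060333909
knob [ 0.6156 -0.1739  0.073 ] along,across rail [0.0839 0.0482]
top [ 0.5872 -0.1608  0.076 ] along,across rail [0.1007 0.0219]
top [ 0.5935 -0.1969  0.076 ] along,across rail [0.0641 0.0232]
top [ 0.5427 -0.2021  0.076 ] along,across rail [ 0.0658 -0.0278]
top [ 0.539  -0.1665  0.076 ] along,across rail [ 0.1016 -0.0267]
idx [0.5862 0.0493 0.026 ] along,across rail [0.309  0.0493]
idx [0.5888 0.0316 0.026 ] along,across rail [0.2912 0.0494]
idx [0.5909 0.0175 0.026 ] along,across rail [0.2769 0.0496]
idx [ 0.5936 -0.0113  0.026 ] along,across rail [0.248  0.0484]
bottle cap [ 0.5233 -0.4641  0.15  ] along,across rail [-0.1912 -0.0824]
bottle base [ 0.5277 -0.4565  0.    ] along,across rail [-0.1843 -0.077 ]
jar [ 0.7494 -0.2093  0.086 ] along,across rail [0.0308 0.1761]
[[-0.001, -0.969, -0.248, 0.067], [1.0, -0.001, -0.0, -0.0], [-0.0, -0.248, 0.969, -0.161], [0.0, 0.0, 0.0, 1.0]] 355.14147124291907 321.1435645374435 241.83103606704296
```

```bash
python3 -m crank '[[[0,0,0,-0.105,1],[0,0,0,-0.105,1],[0,0,0,-0.105,1],[0,0,0,-0.105,1],[-20,-15,0,0,1],[-20,-20,0,0,1],[-20,-25,0,0,1],[-20,-25,0,0,1],[-20,-25,0,0,1],[-20,-25,0,0,1]]]' 20; python3 -m crank '[[[-20,-25,0,0,1],[-20,-25,0,0,1],[-20,-25,0,0,1],[-20,-25,0,0,1],[-20,-25,0,0,1],[-20,-25,0,0,1],[-20,-25,0,0,1],[-12,-30,0,0,1],[0,-30,0,0,1],[0,-30,0,0,1]]]'
python3 - <<'E'
from bench import ctrl;from scipy.spatial.transform import Rotation as R
s=ctrl.get_state();print(s["time"],s["position"],R.from_rotvec(s["tool_rot"]).as_matrix().round(3).tolist(),s["ft_force"])
E
```

```text
time: 1.08
position: [0.3217, 0.5043, 0.2225]
tool_rot: [-0.209, 3.135, -0.0]
ft_force: [1.9, 1.0, 0.1]
grip_width: 0.325
grip_force: 0.0
time: 1.92
position: [0.5074, 0.2614, 0.2222]
tool_rot: [0.208, -3.135, 0.001]
ft_force: [-0.2, -0.5, 0.4]
grip_width: 0.006
grip_force: 0.0
1.9167 [0.50735094 0.26135643 0.22218904] [[-0.991, -0.132, -0.0], [-0.132, 0.991, -0.0], [0.0, -0.0, -1.0]] [-0.22810828 -0.50094326  0.44835298]
```

```bash
python3 -m crank '[[[0,-30,0,0,1],[0,-35,0,0,1],[0,-35,0,0,1],[0,-35,0,0,1],[0,-35,0,0,1],[0,-35,0,0,1],[0,-25,0,0,1],[0,-13,0,0,1],[0,0,0,0,1],[0,0,0,0,1]]]'
python3 - <<'E'
from bench import ctrl,get_image;import cv2,pickle
s=ctrl.get_state();d=get_image("wrist");pickle.dump((s,d),open("w1.pkl","wb"))
cv2.imwrite("pics/w1.png",d["pixels"][:,:,::-1]);print(s["position"])
E
```

```text
time: 2.75
position: [0.5388, 0.0223, 0.2226]
tool_rot: [-0.207, 3.135, 0.001]
ft_force: [-0.2, 0.4, 0.6]
grip_width: 0.005
grip_force: 0.0
[0.53883949 0.02225456 0.22257796]
```

View pics/w1.png

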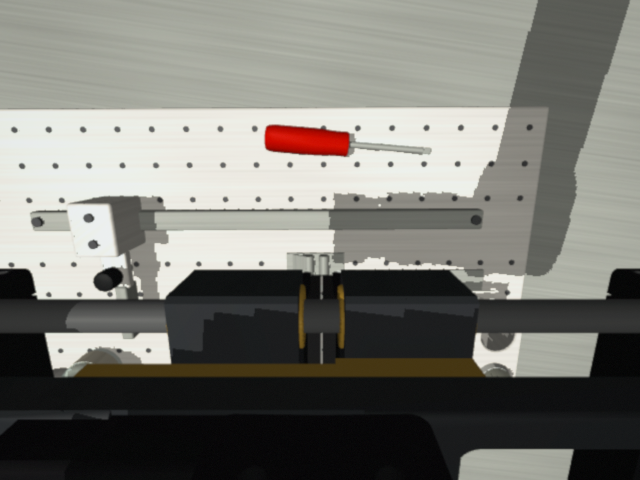

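The wrist view shows the index plate at about (287–332, 253–270), partly hidden by the gripper. The stop's block is at (105,228), the knob at (108,279), and the rail screws at (38,221) and (476,219). I'll zoom in on the index plate.

Run:
```python
import cv2,pickle
s,d=pickle.load(open("w1.pkl","rb"));im=d["pixels"]
cv2.imwrite("pics/w1c.png",cv2.resize(im[240:280,280:340][:,:,::-1],None,fx=12,fy=12,interpolation=0))
print(im[258,282:338].mean(1).astype(int).tolist());print(im[264,282:338].mean(1).astype(int).tolist())
```

```text
[235, 235, 234, 231, 215, 187, 184, 183, 183, 181, 176, 168, 164, 162, 165, 167, 168, 167, 165, 166, 165, 164, 166, 166, 171, 181, 181, 168, 152, 129, 107, 121, 164, 180, 182, 179, 163, 139, 149, 165, 181, 185, 172, 156, 135, 109, 97, 138, 174, 157, 115, 107, 101, 101, 101, 101]
[234, 233, 234, 233, 221, 190, 185, 185, 185, 184, 179, 168, 165, 162, 164, 167, 168, 167, 166, 167, 165, 164, 167, 166, 171, 181, 182, 172, 154, 132, 105, 92, 107, 143, 179, 182, 169, 147, 151, 166, 181, 186, 173, 157, 136, 113, 131, 161, 160, 179, 182, 182, 181, 180, 180, 180]
```

View pics/w1c.png

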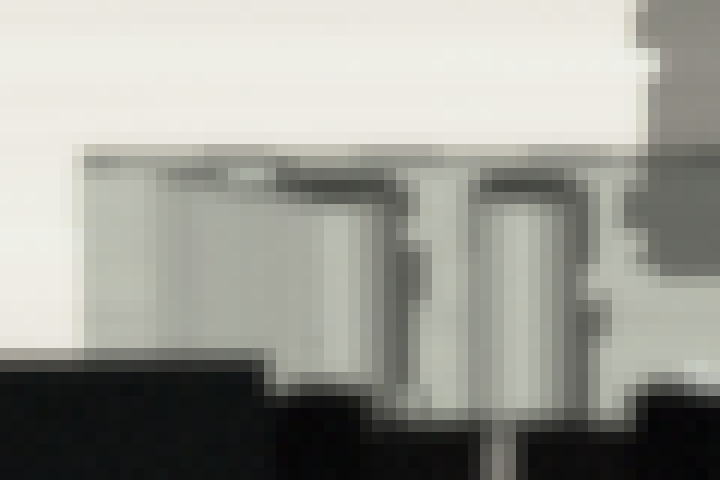

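Run:
```python
import pickle;from h import *;import cv2
from scipy.spatial.transform import Rotation as R
s,d=pickle.load(open("w1.pkl","rb"))
W=np.eye(4);W[:3,:3]=R.from_rotvec(s["tool_rot"]).as_matrix();W[:3,3]=s["position"];T=W@np.array(d["T_tool_cam"])
g=lambda u,v,z:ray(d,u,v,z,T)
a=g(38,221,.03);b=g(476,219,.03);y=(b-a)[:2];print("screws",a,b,np.linalg.norm(y));y/=np.linalg.norm(y);x=np.array([y[1],-y[0]]);print(np.arctan2(-y[0],y[1]))
P=lambda n,p:print(n,p.round(4),np.round([(p[:2]-a[:2])@y,(p[:2]-a[:2])@x],4))
for n,u,z in(("pin1",308.2,.0284),("pin2",323.3,.0284),("notch",315.7,.0284),("ramp",294,.0205)):P(n,g(u,261,z))
im=d["pixels"];m=(im.max(2)<50).astype(np.uint8);m[:262]=0;m[296:]=0;m[:,:88]=0;m[:,128:]=0
ys,xs=np.nonzero(m);print("knob box",xs.min(),xs.max(),ys.min(),ys.max())
P("knob~top",g(xs.min()+10.5,ys.mean(),.073))
```

```text
screws [ 0.57734738 -0.26162943  0.03      ] [0.51750302 0.17761966 0.03      ] 0.4433070173906365
0.13540872300471282
pin1 [0.5843 0.0147 0.0284] [0.2729 0.0442]
pin2 [0.5822 0.0304 0.0284] [0.2887 0.0442]
notch [0.5833 0.0225 0.0284] [0.2807 0.0442]
ramp [ 5.888e-01 -3.000e-04  2.050e-02] [0.2574 0.0466]
knob box 95 122 268 290
knob~top [ 0.612  -0.1698  0.073 ] [0.0864 0.0467]
```

```bash
python3 -m crank '[[[0,-30,0,0,1],[0,-35,0,0,1],[0,-35,0,0,1],[0,-35,0,0,1],[0,-35,0,0,1],[0,-35,0,0,1],[0,-30,0,0,1],[0,-23,0,0,1],[0,0,0,0,1],[0,0,0,0,1]]]'; python3 -m crank '[[[0,0,20,0,1],[0,0,25,0,1],[0,0,25,0,1],[0,0,25,0,1],[0,0,20,0,1],[0,0,15,0,1],[0,0,0,0,1],[0,0,0,0,1]]]'
python3 - <<'E'
from bench import ctrl,get_image;import cv2
d=get_image("top");cv2.imwrite("pics/t2.png",cv2.resize(d["pixels"][190:370,240:480][:,:,::-1],None,fx=3,fy=3))
E
```

```text
time: 3.63
position: [0.5736, -0.2328, 0.222]
tool_rot: [0.209, -3.134, -0.001]
ft_force: [-0.8, 1.1, 0.5]
grip_width: 0.004
grip_force: 0.0
time: 4.3
position: [0.5735, -0.2303, 0.0919]
tool_rot: [0.215, -3.133, -0.003]
ft_force: [0.4, -0.1, 0.5]
grip_width: 0.004
grip_force: 0.0
```

View pics/t2.png

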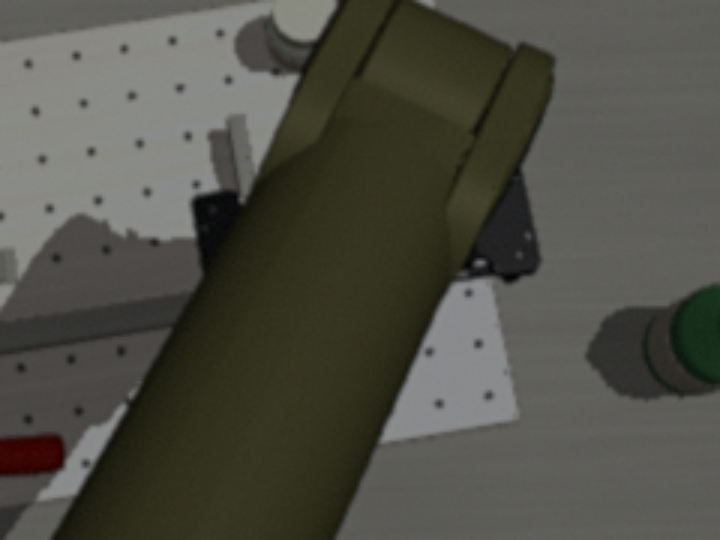

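The gripper body, around (370,235) in the crop, is clear of the bottle and the jar, but the arm hides the fingers. I'll go down to just above the rail.

```bash
python3 -m crank '[[[0,0,15,0,1],[0,0,15,0,1],[0,0,10,0,1],[0,0,5,0,1],[0,0,0,0,1],[0,0,0,0,1]]]'; python3 -m crank '[[[0,3,0,0,1],[0,3,0,0,1],[0,3,0,0,1],[0,3,0,0,1],[0,2,0,0,1],[0,0,0,0,1]]]'
```

```text
time: 4.85
position: [0.5736, -0.2334, 0.0482]
tool_rot: [-0.209, 3.134, -0.0]
ft_force: [-0.4, 0.3, 0.9]
grip_width: 0.006
grip_force: 0.0
time: 5.35
position: [0.5715, -0.2186, 0.0477]
tool_rot: [-0.211, 3.134, 0.001]
ft_force: [0.7, -0.8, 0.1]
grip_width: 0.006
grip_force: 0.0
```

```bash
python3 -m crank '[[[0,1,0,0,1],[0,1,0,0,1],[0,1,0,0,1],[0,1,0,0,1],[0,1,0,0,1]]]'; python3 -m crank '[[[0,1,0,0,1],[0,1,0,0,1],[0,1,0,0,1],[0,1,0,0,1],[0,1,0,0,1]]]';python3 -m crank '[[[0,2,0,0,1],[0,3,0,0,1],[0,4,0,0,1],[0,4,0,0,1],[0,4,0,0,1],[0,4,0,0,1],[0,4,0,0,1],[0,4,0,0,1],[0,4,0,0,1],[0,4,0,0,1]]]'
```

```text
time: 5.77
position: [0.5706, -0.2146, 0.0475]
tool_rot: [-0.209, 3.135, 0.0]
ft_force: [-0.7, -0.3, 0.1]
grip_width: 0.003
grip_force: 0.0
time: 6.18
position: [0.5701, -0.2105, 0.0476]
tool_rot: [-0.208, 3.134, -0.002]
ft_force: [0.6, -2.6, -0.7]
grip_width: 0.009
grip_force: 1.0
time: 7.02
position: [0.5649, -0.1726, 0.0476]
tool_rot: [0.209, -3.134, -0.0]
ft_force: [-0.8, -2.4, -0.1]
grip_width: 0.005
grip_force: 1.3
```

```bash
python3 -m crank '[[[0,5,0,0,1],[0,5,0,0,1],[0,5,0,0,1],[0,5,0,0,1],[0,5,0,0,1],[0,5,0,0,1],[0,5,0,0,1],[0,5,0,0,1],[0,5,0,0,1],[0,5,0,0,1]]]'; python3 -m crank '[[[0,5,0,0,1],[0,5,0,0,1],[0,5,0,0,1],[0,5,0,0,1],[0,5,0,0,1],[0,5,0,0,1],[0,5,0,0,1],[0,5,0,0,1],[0,4,0,0,1],[0,3,0,0,1]]]';python3 -m crank '[[[0,3,0,0,1],[0,3,0,0,1],[0,2,0,0,1],[0,2,0,0,1],[0,2,0,0,1],[0,1,0,0,1],[0,0,0,0,1],[0,0,0,0,1]]]'
python3 - <<'E'
from bench import ctrl,get_image;import cv2,pickle
s=ctrl.get_state();d=get_image("wrist");pickle.dump((s,d),open("w2.pkl","wb"))
cv2.imwrite("pics/w2.png",d["pixels"][:,:,::-1]);print(s["position"])
E
```

```text
time: 7.85
position: [0.5582, -0.1229, 0.0475]
tool_rot: [0.209, -3.134, -0.0]
ft_force: [-1.8, -3.1, 1.2]
grip_width: 0.007
grip_force: 1.5
time: 8.68
position: [0.5522, -0.0759, 0.0475]
tool_rot: [-0.21, 3.135, 0.001]
ft_force: [-2.6, -2.2, -0.3]
grip_width: 0.007
grip_force: 1.2
time: 9.35
position: [0.5508, -0.0634, 0.0476]
tool_rot: [-0.209, 3.134, 0.001]
ft_force: [-0.6, 0.0, 0.3]
grip_width: 0.006
grip_force: 0.3
[ 0.5507856  -0.06337581  0.04764415]
```

View pics/w2.png

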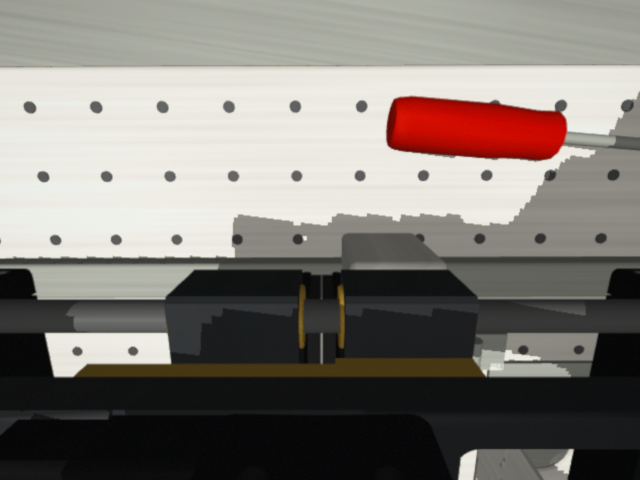

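The wrist view shows the block's side at (385,250), right against the fingers. The driver is untouched and the pin is hidden, so I'll go on by feel, in smaller steps.

```bash
python3 -m crank '[[[0,3,0,0,1],[0,3,0,0,1],[0,3,0,0,1],[0,3,0,0,1],[0,3,0,0,1],[0,3,0,0,1],[0,2,0,0,1],[0,2,0,0,1]]]'; for i in 1 2 3 4; do python3 -m crank '[[[0,1,0,0,1],[0,1,0,0,1]]]'|grep -E 'pos|ft|width'; done
```

```text
time: 10.07
position: [0.5478, -0.0417, 0.0477]
tool_rot: [-0.21, 3.134, 0.0]
ft_force: [1.6, -3.0, 0.5]
grip_width: 0.009
grip_force: 1.1
position: [0.5475, -0.0399, 0.0477]
ft_force: [0.7, -1.9, -1.3]
grip_width: 0.001
position: [0.5472, -0.0381, 0.0477]
ft_force: [2.3, -1.4, -1.5]
grip_width: 0.008
position: [0.547, -0.0362, 0.0477]
ft_force: [2.8, -1.3, 0.7]
grip_width: 0.006
position: [0.5466, -0.0341, 0.0477]
ft_force: [2.1, -1.9, 0.6]
grip_width: 0.007
```

```bash
for i in 1 2 3 4 5 6 7; do python3 -m crank '[[[0,1,0,0,1]]]'|grep -E 'pos|ft'; done
```

```text
position: [0.5465, -0.0331, 0.0477]
ft_force: [1.0, -2.2, -0.2]
position: [0.5464, -0.0323, 0.0477]
ft_force: [1.5, -3.8, 1.3]
position: [0.5464, -0.032, 0.0477]
ft_force: [3.1, -5.0, -0.5]
position: [0.5463, -0.0317, 0.0477]
ft_force: [2.8, -6.9, -0.4]
position: [0.5462, -0.0313, 0.0477]
ft_force: [3.3, -7.9, 0.4]
position: [0.5462, -0.0306, 0.0477]
ft_force: [3.2, -7.8, -0.7]
position: [0.5461, -0.0299, 0.0477]
ft_force: [4.0, -7.5, -0.0]
```

```bash
for i in 1 2 3 4 5 6 7 8; do o=$(python3 -m crank '[[[0,1,0,0,1]]]'|grep -E 'pos|ft'); echo $o; done
```

```text
position: [0.5459, -0.029, 0.0477] ft_force: [4.3, -7.8, -1.3]
position: [0.5458, -0.0282, 0.0477] ft_force: [2.5, -8.0, -0.1]
position: [0.5457, -0.0273, 0.0477] ft_force: [3.4, -8.3, -0.7]
position: [0.5455, -0.026, 0.0477] ft_force: [2.6, -5.8, -0.1]
position: [0.5453, -0.0244, 0.0477] ft_force: [2.7, -4.9, -0.1]
position: [0.545, -0.0227, 0.0477] ft_force: [2.9, -3.8, 0.0]
position: [0.5446, -0.0205, 0.0477] ft_force: [1.2, -1.9, 0.1]
position: [0.5437, -0.0183, 0.0473] ft_force: [0.3, 0.4, -0.4]
```

```bash
python3 -m crank '[[[0,0,0,0,1],[0,0,0,0,1]]]'|grep -E 'pos|ft'; for i in 1 2 3; do o=$(python3 -m crank '[[[0,0.6,0,0,1],[0,0,0,0,1]]]'|grep -E 'pos|ft'); echo $o; done
```

```text
position: [0.5437, -0.0181, 0.0472]
ft_force: [0.8, -0.2, 0.2]
position: [0.544, -0.0182, 0.0474] ft_force: [0.2, -0.0, 0.2]
position: [0.5442, -0.0179, 0.0475] ft_force: [0.8, 0.2, -0.7]
position: [0.5442, -0.0174, 0.0476] ft_force: [-0.0, 0.5, -0.3]
```

```bash
for i in 1 2 3 4 5; do o=$(python3 -m crank '[[[0,0.7,0,0,1],[0,0,0,0,1]]]'|grep -E 'pos|ft'); echo $o; done
```

```text
position: [0.5442, -0.0167, 0.0476] ft_force: [-0.3, 0.2, -1.0]
position: [0.544, -0.016, 0.0476] ft_force: [0.2, -0.2, 0.2]
position: [0.5439, -0.0153, 0.0475] ft_force: [0.5, 0.5, 0.1]
position: [0.5438, -0.0146, 0.0476] ft_force: [-0.0, -0.3, -0.5]
position: [0.5438, -0.0142, 0.0476] ft_force: [0.7, -0.7, 0.4]
```

```bash
for i in 1 2 3; do o=$(python3 -m crank '[[[0,0.7,0,0,1],[0,0,0,0,1]]]'|grep -E 'pos|ft'); echo $o; done
```

```text
position: [0.5438, -0.0141, 0.0476] ft_force: [0.1, -1.6, -0.8]
position: [0.5437, -0.014, 0.0476] ft_force: [0.9, -4.9, -1.1]
position: [0.5437, -0.0138, 0.0476] ft_force: [1.0, -5.7, -1.6]
```

The stop now pushes back firmly, 18.7 mm past where the ramp began, so it is seated. I'll back off, rise and check.

```bash
python3 -m crank '[[[0,-3,0,0,1],[0,-5,0,0,1],[0,-10,0,0,1],[0,-10,0,0,1],[0,-5,0,0,1],[0,0,-20,0,1],[0,0,-30,0,1],[0,0,-30,0,1],[0,0,-30,0,1],[0,0,-30,0,1]]]'; python3 -m crank '[[[0,-25,-10,0,1],[0,-35,0,0,1],[0,-35,0,0,1],[0,-35,0,0,1],[0,-35,0,0,1],[0,-35,0,0,1],[0,-25,0,0,1],[0,-10,0,0,1],[0,0,0,0,1],[0,0,0,0,1]]]'
python3 - <<'E'
from bench import ctrl,get_image;import cv2,pickle
s=ctrl.get_state();d=get_image("wrist");t=get_image("top");q=get_image("side");pickle.dump((s,d,t),open("w3.pkl","wb"))
f=lambda i,a,b,c,e,k:cv2.resize(i["pixels"][a:b,c:e][:,:,::-1],None,fx=k,fy=k,interpolation=2)
cv2.imwrite("pics/f.png",cv2.vconcat([cv2.hconcat([f(t,200,350,100,300,2),f(q,230,380,180,380,2)]),f(t,80,320,100,500,2)[:300]]))
E
```

```text
time: 14.82
position: [0.5476, -0.0454, 0.189]
tool_rot: [0.208, -3.135, -0.001]
ft_force: [0.5, -0.0, 0.1]
grip_width: 0.007
grip_force: 0.0
time: 15.65
position: [0.5789, -0.2771, 0.1972]
tool_rot: [0.208, -3.134, -0.002]
ft_force: [0.1, 1.2, 0.0]
grip_width: 0.005
grip_force: 0.0
```

View pics/f.png

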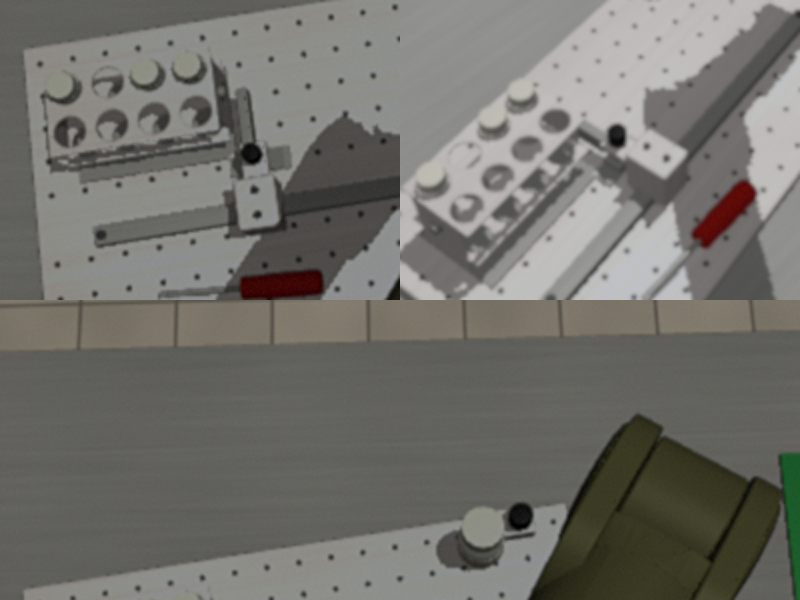

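The stop stands beside the rack with its knob at top-view pixel (225.5,276.5). The jar and driver have not moved. I'll check the knob position in numbers.

Run:
```python
import pickle;from h import *
s,d,t=pickle.load(open("w3.pkl","rb"));t["T"]=np.array(t["T"])
im=t["pixels"];m=im.max(2)<35;m[:268]=0;m[285:]=0;m[:,:217]=0;m[:,235:]=0
ys,xs=np.nonzero(m);print(xs.mean(),ys.mean(),len(xs))
p=ray(t,225.3,276.3,.073);a=np.array([.5791,-.2635]);y=np.array([-.135,.991]);print(p,(p[:2]-a)@y)
p=ray(t,xs.mean(),ys.mean(),.071);print((p[:2]-a)@y)
```

```text
225.11428571428573 276.4142857142857 70
[0.58900933 0.02087258 0.073     ] 0.2804754659961841
0.2811454229492698
```

```bash
python3 -c "
from bench import job;print(job.close_job())"
```

```text
the job is handed in; nothing more can be done
None
```

The stop is seated in the notch: it went firm 18.7 mm past the ramp's start, and the camera puts its knob at the notch to within about 1–3 mm; the arm is clear, the jar and driver have not moved, nothing went near the bottle (not re-checked at the end), and the job was handed in at about 16 s.

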